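# Lay out a stripped engine for inspection

### The job

The small engine has been stripped for inspection: put each of its four parts on the white pad that bears its outline, centred on the outline and lying or standing just as it does now. The square head must sit square with its outline, and the connecting rod must lie along its outline with its big end on the big circle. Don't knock over the oil bottle.

Things in the scene. Friction and masses are not known exactly. Their poses are not given: they have to be found in the camera images.
- flywheel: Flywheel lying flat, hub up: steel disc 48 mm in diameter and 16 mm thick, with a brass hub 20 mm in diameter on top (26 mm high in all), about 0.2 kg. Origin at the centre of its underside, z up along the axis.
- liner: Cylinder liner standing on end: steel tube, 30 mm outside diameter, 23 mm bore, 42 mm tall, about 0.08 kg. Origin on the axis at its lower end, z up.
- head: Finned cylinder head: aluminium block 42 x 42 mm in plan, of four square fin plates (each 4 mm thick), 23.5 mm high, with a brass plug 10 mm in diameter sticking up 8 mm from its middle, about 0.09 kg. Origin at the centre of its underside, x and y square to its sides, z up.
- conrod: Connecting rod lying flat, aluminium, 78 mm long, about 0.06 kg: a big end ring 28 mm in diameter centred at x = +25 mm, a small end ring 20 mm in diameter centred at x = -29 mm (rings 12 mm high), joined by a straight shank 12 mm wide, from 1 to 11 mm above the underside. Origin midway along its length, on the underside, in the shank; x along the rod towards the big end, z up.
- conrod_big_end (a point): Centre of the connecting rod's big end ring, 6 mm above its underside.
- pad_flywheel: Fixed white square pad, 88 x 88 x 4 mm, with a thin black outline on top: a large circle 51 mm in diameter with a 20 mm circle within, for the flywheel. Origin at the centre of its underside (pad top 4 mm above it), z up.
- pad_liner: Fixed white square pad, 88 x 88 x 4 mm, with a thin black outline on top: a small circle 33 mm in diameter with a 21 mm circle within, for the liner. Origin at the centre of its underside (pad top 4 mm above it), z up.
- pad_head: Fixed white square pad, 88 x 88 x 4 mm, with a thin black outline on top: a 45 mm square, sides parallel to the pad's, with a 10 mm circle in its middle, for the head. Origin at the centre of its underside (pad top 4 mm above it), z up, x and y along its sides.
- pad_conrod: Fixed white square pad, 88 x 88 x 4 mm, with a thin black outline on top: the long shape of the connecting rod, with its big circle centred at x = +25 mm and its small one at x = -29 mm, each with a smaller circle within. Origin at the centre of its underside (pad top 4 mm above it), z up, x along the outline towards the big circle.
- oil_bottle: Bystander: small white bottle with a red cap, standing, 36 mm in diameter, 80 mm tall. Origin at the centre of its underside. Other small things (a tin, a bearing, a plug wrench) lie among the parts too, none higher than 25 mm.
Things that resemble listed ones, but are neither listed nor needed, are in the scene too. Leave any orange look-alike of the flywheel alone.

How it is judged:
By the outcome, as a careful person would: the job done as asked, in the order asked, and still so for the second after the job is handed in, with the robot touching nothing.
It also fails if it takes over 104 s, if anything falls off the work surface, if the arm or the gripper's body presses on something with over 40 N, if the wrist force passes 120 N, or if a joint passes its speed limit or range.

### The arm

A 6-joint arm with a two-finger parallel gripper is mounted at the origin on the work surface. World frame = base frame: x ahead of the robot, y to its left, z up, the work surface at z = 0. Lengths are in m, angles in rad, forces in N, time in s.
With the tool pointing down it reaches from about 0.275 to 0.725 m from the base axis. Payload 15.9 kg.
Tool frame: the origin (TCP) lies midway between the tips of the shut fingers; the grasp point (between the pads) lies 19 mm behind it; z points along the fingers, y is the line along which they close (so a half turn about z gives the same grasp; the last joint's range is limited). The gripper opens to 85 mm and grips with 20 to 120 N. Pads are 22 mm wide; open, the fingers measure 114 mm over their backs; the gripper's body (76 mm by 85 mm) begins 54 mm behind the grasp point. The pads swing forward as they close: fully open they stand 13 mm farther back than shut.
Start: joints at [-1.134, 0.213, -0.034, 1.323, 0, 1.571], TCP at [0.212, -0.453, 0.231] pointing down, gripper open.
Joint ranges: [-2.98, 2.98], [-0.74, 1.72], [-1.14, 1.35], [-2.1, 2.04], [-1.57, 1.44], [-3.14, 3.14]. Speed limits (rad/s): [1.89, 1.89, 2.39, 2.57, 3.14, 3.14].

### API

Orientations are given as a rotation vector (axis times angle).
In Python, from bench import arm gives the robot as it stands.
- The arm moves only by the tool carry_out, never from a script. Its argument "increments" is a list that holds one entry, the list of rows, each a list of 7 numbers: the shift along the tool's x, y, z in a scale on which 1.0 is 600 mm, then the turn, a rotation vector about the tool's x, y, z in fractions of the full range, 1 being pi rad, then the finger opening in mm, from 0 to 85.4. In form: [[[tx, ty, tz, rx, ry, rz, fingers], ...]]. A call has 1 to 12 rows; each row is the pose to reach, as a shift and turn from the pose commanded when the call began, along the tool's axes at that moment; what a row does not reach only later rows make up. A row lasts 1/10 s, in which the tool goes at most 50 mm and 8.59 degrees, less where a joint would pass 70% of its speed; a pose out of reach is approached as far as the arm can. A call with a gripper value outside its range is refused whole. The fingers move at their own pace and stop on an object; the grip force is fixed at half the most. Time passes only in rows, so rows that repeat a pose let the fingers close. It gives the time, the measured TCP pose, the force, the opening and the grip force at its end, in the units of the state.
- arm.read_state(): the state, without advancing time (a new reading comes with each control period).
- arm.read_camera(name): name is "scene" or "side" or "wrist"; returns the picture (384x512x3 uint8, blue, green, red); there is no depth.
- arm.camera_model(name): a dict with "fx", "fy", "cx", "cy" (pixels), "distortion" ([k1, k2, p1, p2, k3] as OpenCV has them; the pictures are not rectified), "origin" and "orientation" of the camera in the world; the wrist camera has in their place "T_tool_cam" (4x4, takes a point from camera to tool coordinates, whose origin is the TCP and whose axes are the flange's). Camera axes: x right, y down, z forward; pixel columns grow to the right and rows downward; lengths in m; the calibration is good to about 2 mm. A picture is of the moment at which its call begins: read the wrist's pose just before it. camera_model takes no time and is no camera call.
- arm.sign_off(): hands the job in; it is judged then, once.
The state is a dict: "time": time; "qpos": joint angles; "qd": joint speeds; "joint_efforts": joint torques, N m; "ee_pos": TCP position; "tcp_rot": TCP orientation; "wrist_force": force on the tool from outside, world axes, zero at the start; "moment": the same for the moment, N m; "finger_gap": finger opening in m; "gripper_force": force on a finger pad.
Only numpy, scipy, OpenCV 4.12 (cv2) and the standard library are available. Lean on these libraries where they do the work, as an engineer would, in place of code of your own. Each camera call takes 0.05 s, during which the arm holds its last target. There are 200 camera calls.

## Working session

There is one attempt and no reset: what is moved stays moved. The work goes in short steps, Python scripts to look and compute and a tool call to move; the robot and the scene stay as the last step left them, time stands still between calls to the robot, and variables do not carry over. Pictures are saved under pics/ and viewed, at most 14 in all, crops included, and the job is handed in when it is done.

Besides the shell and the picture viewer there is one more tool, called after "Emit:" as name([rows], argument=value, ...), one row to a line, values as JSON. carry_out: Moves the arm, as the interface text tells. Its arguments: {"type":"object","properties":{"increments":{"type":"array","items":{"type":"array","items":{"type":"array","items":{"type":"number"}}}}},"required":["increments"]}

```bash
mkdir -p pics; ls
cat > h.py <<'E'
import numpy as np, cv2
from scipy.spatial.transform import Rotation as R
from bench import arm
E
python3 - <<'E'
from h import *
s=arm.read_state(); print(s)
for n in ("scene","side","wrist"):
    print(n,arm.camera_model(n))
    cv2.imwrite(f"pics/{n}0.png",arm.read_camera(n))
a=[cv2.imread(f"pics/{n}0.png") for n in("scene","side")]
for n,i in zip(("scene","side"),a): cv2.imwrite(f"pics/{n}0b.png",cv2.resize(i,(800,600),interpolation=cv2.INTER_CUBIC))
E
```

```text
pics
{'time': 0.0, 'qpos': array([-1.13398030e+00,  2.13354214e-01, -3.50518208e-02,  1.32351340e+00,
        4.66332909e-06,  1.57077993e+00]), 'qd': array([ 0.00112031,  0.00060758, -0.00042427,  0.00128011,  0.00118102,
        0.00020057]), 'joint_efforts': array([-3.83713574e-03, -6.86169434e+01,  4.87115693e+01,  1.72406930e-02,
       -4.72877073e-04, -2.82876869e-06]), 'ee_pos': array([ 0.21138408, -0.45273925,  0.23082003]), 'tcp_rot': array([-3.06588285e+00, -6.80494213e-01,  3.74957728e-04]), 'wrist_force': array([-1.14172732,  0.60062491,  0.2122646 ]), 'moment': array([-0.01355285, -0.00236199, -0.00896754]), 'gripper_force': 0.0, 'finger_gap': 0.08571687270774056}
scene {'fx': 479.27944553938266, 'fy': 479.27944553938266, 'cx': 259.45555185690796, 'cy': 179.75351547814677, 'distortion': array([-0.13145101,  0.        ,  0.        ,  0.        ,  0.        ]), 'origin': array([ 1.13846652, -0.54141752,  0.58920429]), 'orientation': array([-2.05284211, -0.83607899,  0.46530053])}
side {'fx': 398.58537259548683, 'fy': 398.58537259548683, 'cx': 258.16128912395214, 'cy': 189.75818320237394, 'distortion': array([-0.13728365,  0.        ,  0.        ,  0.        ,  0.        ]), 'origin': array([0.40910549, 0.66656098, 0.466104  ]), 'orientation': array([-0.2821371 ,  2.61864089, -1.48067743])}
wrist {'fx': 315.889609470578, 'fy': 315.889609470578, 'cx': 256.61144654865535, 'cy': 192.543059508059, 'distortion': array([-0.05832664,  0.        ,  0.        ,  0.        ,  0.        ]), 'T_tool_cam': array([[ 1.41453311e-03, -9.59693644e-01, -2.81044673e-01,
         7.21848612e-02],
       [ 9.99998970e-01,  1.28942038e-03,  6.30088841e-04,
         7.70947267e-04],
       [-2.42307527e-04, -2.81045275e-01,  9.59694480e-01,
        -1.41601686e-01],
       [ 0.00000000e+00,  0.00000000e+00,  0.00000000e+00,
         1.00000000e+00]])}
```

View pics/scene0b.png

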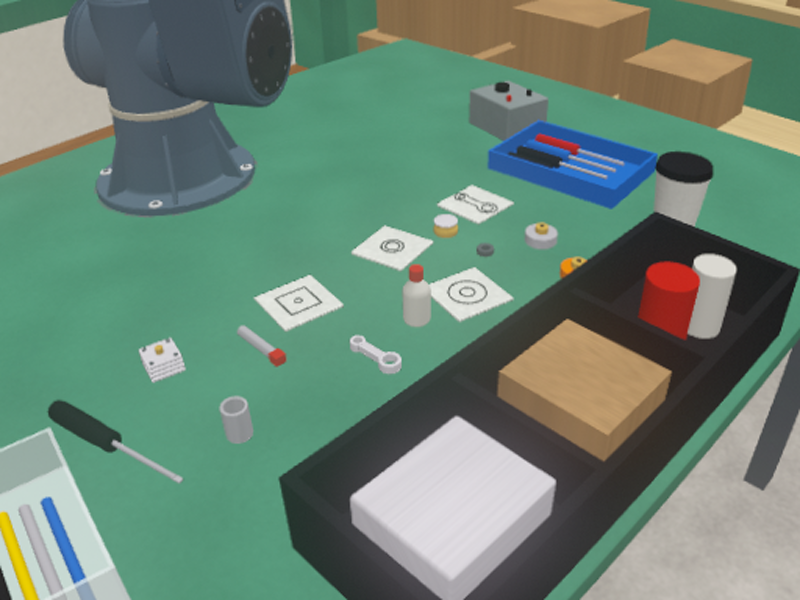

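View pics/side0b.png

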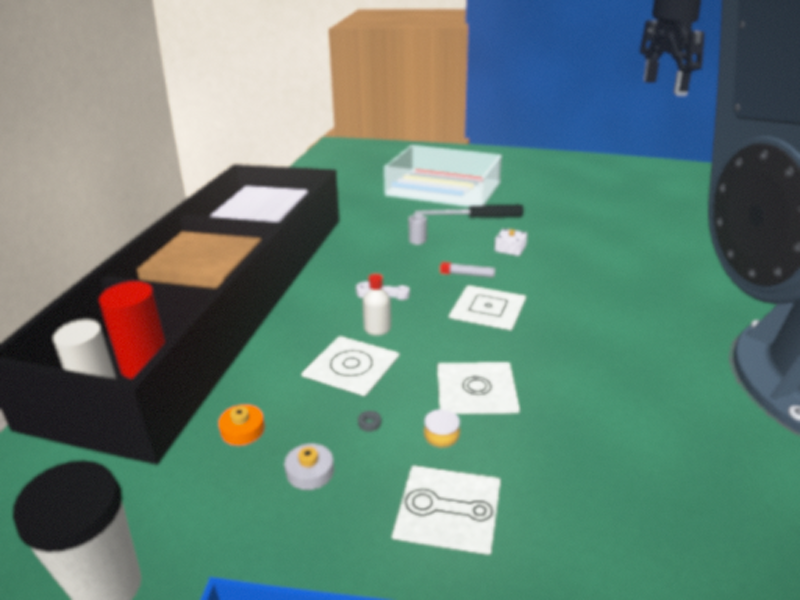

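The scene view (800x600) shows:
- **Parts:** flywheel (541,234), conrod (big end 390,361, small 359,342), head (162,358), liner (236,420), bottle (417,300).
- **Pads:** pad_conrod (476,203), pad_liner (392,246), pad_flywheel (468,292), pad_head (298,300).
- **Look-alike:** orange flywheel at (573,267).

The side view agrees.

```bash
cat >> h.py <<'E'
def ray(px,K,D,Rc,o,z):
    """pixel -> world point at height z"""
    u=cv2.undistortPoints(np.float64(px).reshape(-1,1,2),K,D)[:,0]
    d=np.c_[u,np.ones(len(u))]@Rc.T
    return o+d*((z-o[2])/d[:,2])[:,None]
def cam(name,st=None):
    m=arm.camera_model(name); K=np.array([[m['fx'],0,m['cx']],[0,m['fy'],m['cy']],[0,0,1]])
    if name=='wrist':
        Rt=R.from_rotvec(st['tcp_rot']).as_matrix(); T=m['T_tool_cam']
        return K,m['distortion'],Rt@T[:3,:3],st['ee_pos']+Rt@T[:3,3]
    return K,m['distortion'],R.from_rotvec(m['orientation']).as_matrix(),m['origin']
def shift(xyz,yaw=None,st=None):
    """tool-frame mm shift and rz to reach TCP xyz with tool y axis at world angle yaw (mod pi), pointing straight down"""
    st=st or arm.read_state(); Rt=R.from_rotvec(st['tcp_rot'])
    d=Rt.inv().apply(np.array(xyz)-st['ee_pos'])*1000
    out=[]
    if yaw is None: return d.round(1),R.from_rotvec(st['tcp_rot']).as_matrix()[:,1]
    for k in (0,np.pi):
        y=np.array([np.cos(yaw+k),np.sin(yaw+k),0]); z=np.array([0,0,-1.]); x=np.cross(y,z)
        out.append((Rt.inv()*R.from_matrix(np.c_[x,y,z])).as_rotvec())
    return d.round(1),np.round(out,4)
E
python3 - <<'E'
from h import *
c={'scene':dict(fly=(541,228,.016),conB=(390,361,.006),conS=(359,342,.006),head=(162,350,.024),liner=(236,402,.042),bot=(417,318,0),p_con=(476,203,.004),p_lin=(392,246,.004),p_fly=(468,292,.004),p_head=(298,300,.004),orange=(573,265,.016),sd=(182,479,0),tin=(446,221,.02)),
'side':dict(fly=(309,458,.016),conB=(365,291,.006),conS=(402,292,.006),head=(511,236,.024),liner=(417,217,.042),bot=(376,328,0),p_con=(449,508,.004),p_lin=(478,387,.004),p_fly=(351,363,.004),p_head=(488,306,.004),orange=(241,418,.016),boxcorner=(157,461,0),wrench=(467,270,0))}
for n in c:
    cm=cam(n)
    for k,(u,v,z) in c[n].items(): print(n,k,ray([(u*.64,v*.64)],*cm,z)[0].round(3))
E
```

```text
scene fly [0.596 0.27  0.016]
scene conB [ 0.641 -0.087  0.006]
scene conS [ 0.588 -0.088  0.006]
scene head [ 0.445 -0.277  0.024]
scene liner [ 0.601 -0.273  0.042]
scene bot [0.6   0.001 0.   ]
scene p_con [0.462 0.279 0.004]
scene p_lin [0.456 0.096 0.004]
scene p_fly [0.614 0.085 0.004]
scene p_head [ 0.461 -0.084  0.004]
scene orange [0.688 0.219 0.016]
scene sd [ 0.614 -0.358  0.   ]
scene tin [0.484 0.183 0.02 ]
side fly [0.603 0.258 0.016]
side conB [ 0.642 -0.085  0.006]
side conS [ 0.588 -0.093  0.006]
side head [ 0.445 -0.276  0.024]
side liner [ 0.605 -0.281  0.042]
side bot [ 0.604 -0.003  0.   ]
side p_con [0.459 0.281 0.004]
side p_lin [0.454 0.098 0.004]
side p_fly [0.613 0.084 0.004]
side p_head [ 0.462 -0.082  0.004]
side orange [0.695 0.219 0.016]
side boxcorner [0.764 0.286 0.   ]
side wrench [ 0.506 -0.189  0.   ]
```

Run:
```python
from h import *
print(shift((.5,-.19,.2),-np.pi/2)); print(shift((.5,.16,.2),-np.pi/2))
```

```text
(array([ 372.7, -116. ,   31. ]), array([[-8.0000e-04,  2.0000e-04,  4.3680e-01],
       [-2.0000e-04, -1.1000e-03, -2.7048e+00]]))
(array([ 520.7, -433.2,   31.3]), array([[-8.0000e-04,  2.0000e-04,  4.3680e-01],
       [-2.0000e-04, -1.1000e-03, -2.7048e+00]]))
```

Units first: shifts go in shares of 600 mm and turns go in shares of pi rad. So 373 mm / 600 = 0.6217, -116 mm / 600 = -0.1933, 0.437 rad / 3.1416 = 0.1391.

Emit:
carry_out([
  [[0.6217,-0.1933,0.0517,0,0,0.1391,85],[0.6217,-0.1933,0.0517,0,0,0.1391,85],[0.6217,-0.1933,0.0517,0,0,0.1391,85],[0.6217,-0.1933,0.0517,0,0,0.1391,85],[0.6217,-0.1933,0.0517,0,0,0.1391,85],[0.6217,-0.1933,0.0517,0,0,0.1391,85],[0.6217,-0.1933,0.0517,0,0,0.1391,85],[0.6217,-0.1933,0.0517,0,0,0.1391,85],[0.6217,-0.1933,0.0517,0,0,0.1391,85],[0.6217,-0.1933,0.0517,0,0,0.1391,85],[0.6217,-0.1933,0.0517,0,0,0.1391,85],[0.6217,-0.1933,0.0517,0,0,0.1391,85]],
])

```text
time: 1.35
ee_pos: [0.4996, -0.1912, 0.2005]
tcp_rot: [3.141, -0.003, -0.0]
wrist_force: [-0.8, 0.6, 0.7]
finger_gap: 0.0851
gripper_force: 0.0
```

```bash
cat >> h.py <<'E'
def snap(tag):
    st=arm.read_state(); im=arm.read_camera('wrist'); cv2.imwrite(f'pics/{tag}.png',im)
    np.savez(f'pics/{tag}.npz',ee_pos=st['ee_pos'],tcp_rot=st['tcp_rot'])
    cv2.imwrite(f'pics/{tag}_b.png',cv2.resize(im,(800,600),interpolation=cv2.INTER_CUBIC))
    print(st['time'],st['ee_pos'].round(4),st['tcp_rot'].round(4),st['qpos'].round(3),abs(st['qd']).max().round(3))
E
python3 -c "
from h import *
snap('w1'); print(shift((.5,.16,.2),-np.pi/2))"
```

```text
1.35 [ 0.4996 -0.1912  0.2005] [ 3.1414e+00 -2.7000e-03 -0.0000e+00] [-0.365  0.292 -0.009  1.27  -0.     2.778] 0.003
(array([-3.000e-01, -3.512e+02,  5.000e-01]), array([[ 2.0000e-04, -1.0000e-04, -1.9000e-03],
       [-2.0000e-04, -3.0000e-04,  3.1397e+00]]))
```

View pics/w1_b.png

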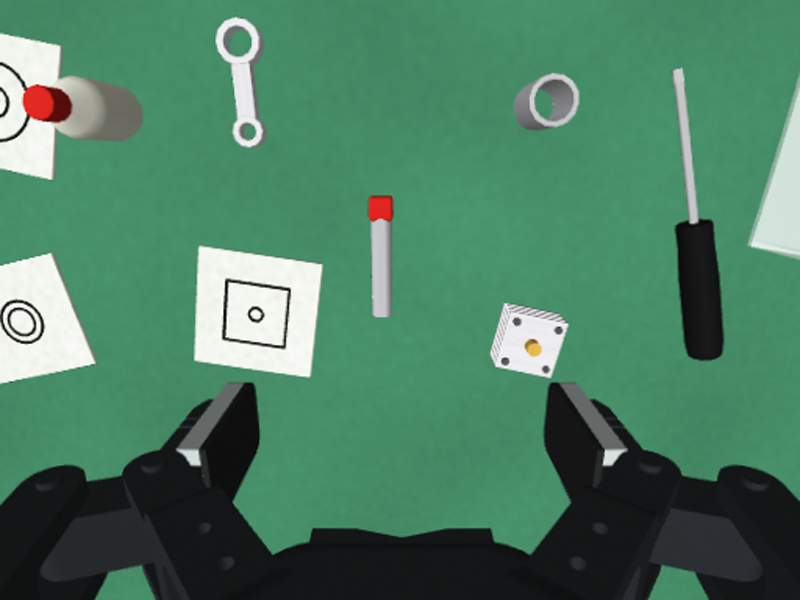

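Scaled: -351 mm / 600 = -0.585, -0.8 rad / 3.1416 = -0.2546.

Emit:
carry_out([
  [[0,-0.585,0,0,0,-0.2546,85],[0,-0.585,0,0,0,-0.2546,85],[0,-0.585,0,0,0,-0.2546,85],[0,-0.585,0,0,0,-0.2546,85],[0,-0.585,0,0,0,-0.2546,85],[0,-0.585,0,0,0,-0.2546,85],[0,-0.585,0,0,0,-0.2546,85],[0,-0.585,0,0,0,-0.2546,85],[0,-0.585,0,0,0,-0.2546,85],[0,-0.585,0,0,0,-0.2546,85],[0,-0.585,0,0,0,-0.2546,85],[0,-0.585,0,0,0,-0.2546,85]],
])

```text
time: 2.6
ee_pos: [0.5007, 0.1596, 0.2005]
tcp_rot: [2.895, 1.22, 0.0]
wrist_force: [-0.5, -0.1, -0.2]
finger_gap: 0.085
gripper_force: 0.0
```

```bash
python3 -c "
from h import *
snap('w2')"
```

```text
2.6 [0.5007 0.1596 0.2005] [2.8949e+00 1.2202e+00 3.0000e-04] [ 0.309  0.272 -0.035  1.263 -0.     2.652] 0.01
```

View pics/w2_b.png

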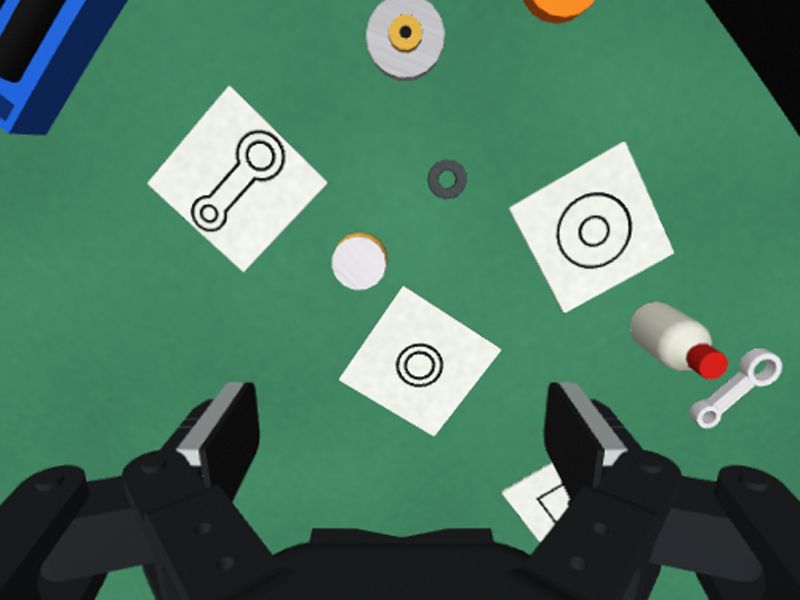

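The first wrist view (800x600) shows:
- **Conrod:** big end (238,42), small end (248,131).
- **Liner:** top (554,101).
- **Head:** plug (533,347).
- **pad_head:** circle (256,314).

The second shows:
- **Flywheel:** hub (405,33).
- **pad_conrod:** big circle (261,156), small circle (209,214).
- **pad_flywheel:** (594,231).
- **pad_liner:** (419,365).

Next I rectify crops to measure them accurately.

```bash
cat >> h.py <<'E'
def load(tag):
    d=np.load(f'pics/{tag}.npz'); return cv2.imread(f'pics/{tag}.png'),cam('wrist',d)
def ortho(tag,c,z,half=.05,n=200):
    """n x n crop; column -> world -y.. : u = -y, v = -x (x up, y left)"""
    im,(K,D,Rc,o)=load(tag); g=(np.arange(n)+.5)/n*2*half-half
    X=np.stack(np.broadcast_arrays(c[0]-g[:,None],c[1]-g[None,:],z),-1).reshape(-1,3)
    p,_=cv2.projectPoints(X,cv2.Rodrigues(Rc.T)[0],-Rc.T@o,K,D)
    return cv2.remap(im,p.reshape(n,n,2).astype(np.float32),None,cv2.INTER_CUBIC)
def px2w(uv,c,half=.05,n=200):
    uv=np.atleast_2d(uv); s=2*half/n
    return np.c_[c[0]+half-(uv[:,1]+.5)*s, c[1]+half-(uv[:,0]+.5)*s]
E
python3 - <<'E'
from h import *
pts={'w1':dict(conrod=((.615,-.088),.012),liner=((.603,-.277),.042),head=((.445,-.277),.0235),p_head=((.461,-.083),.004)),
'w2':dict(fly=((.6,.262),.016),p_con=((.461,.28),.004),p_fly=((.614,.085),.004),p_lin=((.455,.097),.004))}
rows=[]
for t in pts:
    r=[]
    for k,(c,z) in pts[t].items():
        o=ortho(t,c,z); 
        if k[:2]=='p_':
            g=cv2.cvtColor(o,cv2.COLOR_BGR2GRAY)
            cs,_=cv2.findContours((g<120).astype(np.uint8),cv2.RETR_LIST,cv2.CHAIN_APPROX_NONE)
            # green background is also dark-ish: mask by saturation
            sat=cv2.cvtColor(o,cv2.COLOR_BGR2HSV)[...,1]
            cs,_=cv2.findContours(((g<120)&(sat<90)).astype(np.uint8),cv2.RETR_EXTERNAL,cv2.CHAIN_APPROX_NONE)
            w,_=cv2.findContours((sat<60).astype(np.uint8),cv2.RETR_EXTERNAL,cv2.CHAIN_APPROX_NONE)
            w=max(w,key=cv2.contourArea); mr=cv2.minAreaRect(w)
            b=max(cs,key=cv2.contourArea); br=cv2.minAreaRect(b)
            print(k,'pad',px2w(mr[0],c).round(4),np.array(mr[1])/2,mr[2],'outline',px2w(br[0],c).round(4),np.array(br[1])/2,br[2])
            cv2.drawContours(o,[b],-1,(0,0,255),1)
        r.append(o)
    rows.append(np.hstack(r))
cv2.imwrite('pics/m1.png',np.vstack(rows))
E
```

```text
p_head pad [[ 0.463  -0.0872]] [88.45176697 88.53527069] 8.806793212890625 outline [[ 0.4627 -0.0869]] [47.02971268 47.02329636] 8.85795783996582
p_con pad [[0.461  0.2764]] [88.15235138 88.1145401 ] 89.51853942871094 outline [[0.4608 0.2768]] [82. 32.] 90.0
p_fly pad [[0.6133 0.0833]] [88.70816803 88.39027405] 13.36693000793457 outline [[0.6138 0.083 ]] [52.  52.5] 90.0
p_lin pad [[0.4579 0.0951]] [88.36800385 88.12750244] 77.96940612792969 outline [[0.4575 0.0945]] [34.5 34.5] 90.0
```

View pics/m1.png

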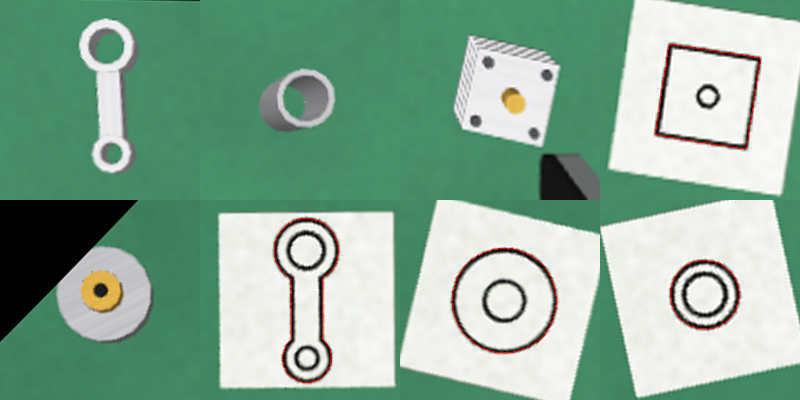

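The crops (200 px per 100 mm) show:
- **Conrod:** big end (106,45), small end (111,153).
- **Liner:** top centre (106,97).
- **Head:** holes average (111,98), rotated 12° clockwise.
- **Flywheel:** disc centre (104.5,94).
- **Pad outlines:** all detected cleanly.

The flywheel goes first.

```bash
python3 -c "
from h import *
print(shift((.6028,.2593,.14),0))"
```

```text
(array([142.5,   3.7,  60.4]), array([[ 2.0000e-04, -1.0000e-04, -7.7270e-01],
       [-1.0000e-04, -2.0000e-04,  2.3689e+00]]))
```

Scaled: 150 mm / 600 = 0.25, 142.5 mm / 600 = 0.2375, -0.773 rad / 3.1416 = -0.2461.

Emit:
carry_out([
  [[0.2375,0.0062,0.1,0,0,-0.2461,85],[0.2375,0.0062,0.1,0,0,-0.2461,85],[0.2375,0.0062,0.1,0,0,-0.2461,85],[0.2375,0.0062,0.1,0,0,-0.2461,85],[0.2375,0.0062,0.1,0,0,-0.2461,85],[0.2375,0.0062,0.1,0,0,-0.2461,85],[0.2375,0.0062,0.1,0,0,-0.2461,85],[0.2375,0.0062,0.1,0,0,-0.2461,85],[0.2375,0.0062,0.1833,0,0,-0.2461,85],[0.2375,0.0062,0.2333,0,0,-0.2461,85],[0.2375,0.0062,0.25,0,0,-0.2461,85],[0.2375,0.0062,0.25,0,0,-0.2461,85]],
])

```text
time: 3.85
ee_pos: [0.6018, 0.26, 0.0498]
tcp_rot: [-2.221, -2.221, 0.003]
wrist_force: [0.2, 0.0, 1.3]
finger_gap: 0.0851
gripper_force: 0.0
```

```bash
python3 -c "
from h import *
snap('w3'); print(shift((.6028,.2593,.001),0)); print(shift((.6135,.0832,.14),0))"
```

```text
3.85 [0.6018 0.26   0.0498] [-2.2205 -2.2215  0.0025] [ 0.408  0.617  0.105  1.061 -0.     1.978] 0.051
(array([-1.2,  0. , 50.3]), array([[ 5.0000e-04, -2.0000e-04,  8.0000e-04],
       [ 4.0000e-04,  8.0000e-04, -3.1408e+00]]))
(array([-177.3,   10.7,  -88.7]), array([[ 5.0000e-04, -2.0000e-04,  8.0000e-04],
       [ 4.0000e-04,  8.0000e-04, -3.1408e+00]]))
```

View pics/w3.png

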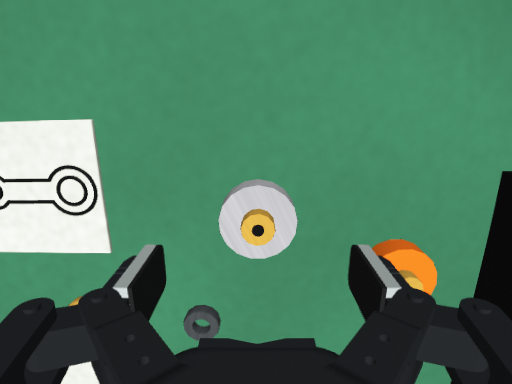

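```bash
python3 -c "
from h import *
im,cm=load('w3'); print(ray([(258,219),(409,272)],*cm,.016).round(4)); print(ray([(258,231)],*cm,.026).round(4))
m=ray([(365,250),(372,252)],*cm,.06);print(m)"
```

```text
[[0.6037 0.2633 0.016 ]
 [0.7    0.2271 0.016 ]]
[[0.6036 0.2599 0.026 ]]
[[0.65297144 0.26506234 0.06      ]
 [0.65637585 0.2640161  0.06      ]]
```

Scaled: 49 mm / 600 = 0.0817, 40 mm / 600 = 0.0667.

Emit:
carry_out([
  [[0.0008,0.0017,0.0417,0,0,0,85],[0.0008,0.0017,0.0817,0,0,0,85],[0.0008,0.0017,0.0817,0,0,0,85],[0.0008,0.0017,0.0817,0,0,0,40],[0.0008,0.0017,0.0817,0,0,0,40],[0.0008,0.0017,0.0817,0,0,0,40],[0.0008,0.0017,0.0817,0,0,0,40],[0.0008,0.0017,0.0817,0,0,0,40],[0.0008,0.0017,0.0817,0,0,0,40],[0.0008,0.0017,0.0817,0,0,0,40],[0.0008,0.0017,0.0667,0,0,0,40],[0.0008,0.0017,0.05,0,0,0,40]],
])

```text
time: 5.1
ee_pos: [0.6034, 0.261, 0.0213]
tcp_rot: [2.219, 2.224, 0.0]
wrist_force: [0.6, 0.0, -3.2]
finger_gap: 0.0457
gripper_force: 61.5
```

```bash
python3 -c "
from h import *
s=arm.read_state();print(s['ee_pos'],s['finger_gap'],s['gripper_force'],s['wrist_force']); print(shift((.6135,.0832,.14),0))"
```

```text
[0.60344683 0.2609764  0.0212987 ] 0.04568825884250609 61.549458503723145 [ 0.55856472  0.04285494 -3.18422584]
(array([-177.8,    9.7, -118.7]), array([[ 0.0000e+00,  0.0000e+00,  1.9000e-03],
       [-0.0000e+00,  1.0000e-04, -3.1397e+00]]))
```

Scaled: -177.8 mm / 600 = -0.2963, 9.7 mm / 600 = 0.0162.

Emit:
carry_out([
  [[0,0,-0.0833,0,0,0,40],[0,0,-0.1667,0,0,0,40],[-0.0833,0.0083,-0.1917,0,0,0,40],[-0.1667,0.0162,-0.1917,0,0,0,40],[-0.25,0.0162,-0.1917,0,0,0,40],[-0.2963,0.0162,-0.1833,0,0,0,40],[-0.2963,0.0162,-0.1333,0,0,0,40],[-0.2963,0.0162,-0.075,0,0,0,40],[-0.2963,0.0162,-0.0333,0,0,0,40],[-0.2963,0.0162,-0.0167,0,0,0,40],[-0.2963,0.0162,-0.0167,0,0,0,40],[-0.2963,0.0162,-0.0167,0,0,0,40]],
])

```text
time: 6.3
ee_pos: [0.6143, 0.0834, 0.0319]
tcp_rot: [2.218, 2.223, 0.002]
wrist_force: [0.6, 0.3, -2.3]
finger_gap: 0.0453
gripper_force: 62.7
```

```bash
python3 -c "
from h import *
snap('w4'); print(shift((.6135,.0832,.006),0))"
```

```text
6.3 [0.6143 0.0834 0.0319] [2.2183e+00 2.2231e+00 2.1000e-03] [ 0.135  0.559 -0.044  0.966 -0.     1.704] 0.009
(array([-0.3, -1.2, 26.1]), array([[ 2.3000e-03, -3.0000e-04,  2.1000e-03],
       [ 5.0000e-04,  3.7000e-03, -3.1395e+00]]))
```

View pics/w4.png

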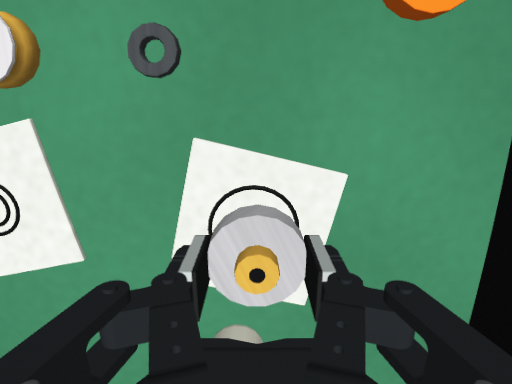

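```bash
python3 -c "
from h import *
im,cm=load('w4'); zb=.0319-.0015
print(ray([(257,255)],*cm,zb+.016).round(4),ray([(257,270)],*cm,zb+.026).round(4)); p=ray([(193,139),(347,175),(301,304)],*cm,.004);print(p.round(4),(p[0]+p[2])/2)
print(ray([(254,187)],*cm,.004))"
```

```text
[[0.6155 0.0882 0.0464]] [[0.6155 0.0865 0.0564]]
[[0.5813 0.1345 0.004 ]
 [0.6654 0.1151 0.004 ]
 [0.6436 0.0317 0.004 ]] [0.61244402 0.08314754 0.004     ]
[[0.61392128 0.10803474 0.004     ]]
```

Scaled: -70 mm / 600 = -0.1167, -30 mm / 600 = -0.05.

Emit:
carry_out([
  [[-0.0017,-0.0017,0.025,0,0,0,40],[-0.0017,-0.0017,0.0367,0,0,0,40],[-0.0017,-0.0017,0.0425,0,0,0,40],[-0.0017,-0.0017,0.0425,0,0,0,40],[-0.0017,-0.0017,0.0425,0,0,0,40],[-0.0017,-0.0017,0.0425,0,0,0,70],[-0.0017,-0.0017,0.0425,0,0,0,70],[-0.0017,-0.0017,0.0425,0,0,0,70],[-0.0017,-0.0017,0.0167,0,0,0,70],[-0.0017,-0.0017,-0.05,0,0,0,70],[-0.0017,-0.0017,-0.1167,0,0,0,70],[-0.0017,-0.0017,-0.1167,0,0,0,70]],
])

```text
time: 7.55
ee_pos: [0.6154, 0.0826, 0.1059]
tcp_rot: [2.216, 2.22, 0.01]
wrist_force: [0.2, -0.5, -0.7]
finger_gap: 0.07
gripper_force: 0.0
```

```bash
python3 -c "
from h import *
snap('w5')
c=(.6135,.0835)
a=ortho('w5',c,.004,.04,400);b=ortho('w5',c,.020,.04,400)
cv2.imwrite('pics/m2.png',np.hstack([a,b]))"
```

```text
7.55 [0.6154 0.0826 0.1059] [2.2158 2.2203 0.0099] [ 0.133  0.502  0.059  1.12  -0.     1.702] 0.086
```

View pics/m2.png

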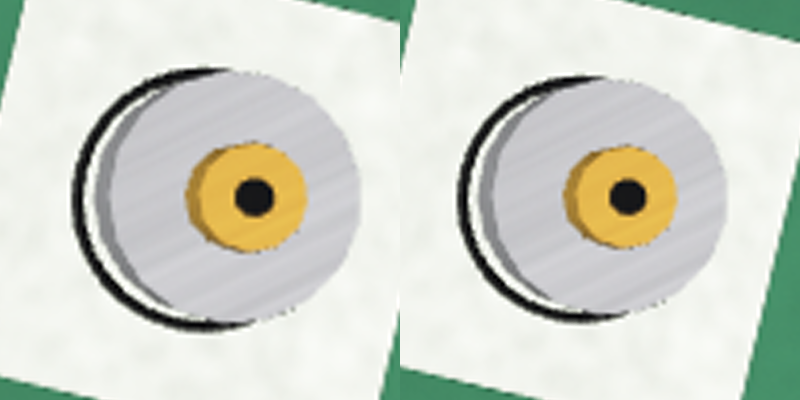

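The crops (5 px/mm) show the outline centred at (204,199) and the disc's top at about (211,196). The flywheel therefore sits about 1.7 mm too far toward -y and 0.5 mm toward +x, so I regrasp and nudge it.

Scaled: 95.5 mm / 600 = 0.1592, 1.8 mm / 600 = 0.003.

Emit:
carry_out([
  [[0,0,0.0833,0,0,0,70],[0,0,0.15,0,0,0,70],[0,0,0.1592,0,0,0,70],[0,0,0.1592,0,0,0,40],[0,0,0.1592,0,0,0,40],[0,0,0.1592,0,0,0,40],[0,0,0.1592,0,0,0,40],[0,0,0.1592,0,0,0,40],[0,0,0.1542,0,0,0,40],[0.003,-0.001,0.1542,0,0,0,40],[0.003,-0.001,0.1542,0,0,0,40],[0.003,-0.001,0.1592,0,0,0,40]],
])

```text
time: 8.8
ee_pos: [0.6123, 0.0842, 0.006]
tcp_rot: [2.219, 2.223, 0.001]
wrist_force: [-24.5, -2.8, 68.7]
finger_gap: 0.0455
gripper_force: 69.2
```

Scaled: -130 mm / 600 = -0.2167, -100 mm / 600 = -0.1667.

Emit:
carry_out([
  [[0,0,0,0,0,0,40],[0,0,0,0,0,0,40],[0,0,0,0,0,0,70],[0,0,0,0,0,0,70],[0,0,0,0,0,0,70],[0,0,-0.05,0,0,0,70],[0,0,-0.1167,0,0,0,70],[0,0,-0.1667,0,0,0,70],[0,0,-0.2167,0,0,0,70],[0,0,-0.2167,0,0,0,70],[0,0,-0.2167,0,0,0,70],[0,0,-0.2167,0,0,0,70]],
])

```text
time: 10.0
ee_pos: [0.6113, 0.0839, 0.1336]
tcp_rot: [-2.219, -2.223, 0.002]
wrist_force: [-1.0, 0.3, -0.6]
finger_gap: 0.07
gripper_force: 0.0
```

```bash
cat >> h.py <<'E'
def ring(o,mask):
    cs,_=cv2.findContours(mask.astype(np.uint8),cv2.RETR_EXTERNAL,cv2.CHAIN_APPROX_NONE)
    return cv2.minEnclosingCircle(max(cs,key=cv2.contourArea))
E
python3 -c "
from h import *
snap('w6')
c=(.6135,.0835)
a=ortho('w6',c,.004,.04,300);b=ortho('w6',c,.020,.04,300)
cv2.imwrite('pics/m3.png',np.hstack([a,b]))
print(shift((.617,-.092,.14),np.deg2rad(92.7)))"
```

```text
10.0 [0.6113 0.0839 0.1336] [-2.2185e+00 -2.2229e+00  2.2000e-03] [ 0.136  0.489  0.11   1.194 -0.     1.705] 0.005
(array([-175.9,    5.4,   -6.5]), array([[-1.8000e-03, -1.4000e-03, -1.6159e+00],
       [-1.4000e-03,  1.8000e-03,  1.5257e+00]]))
```

View pics/m3.png

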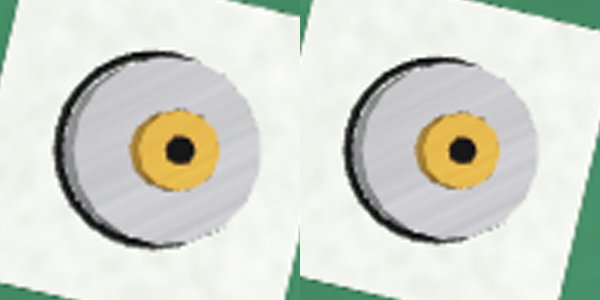

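The flywheel (left panel: outline centre 152,149; right panel: disc 150,151; 3.75 px/mm) is now centred to within about 1 mm. The conrod is next.

Scaled: -176.5 mm / 600 = -0.2942, -6 mm / 600 = -0.01, -1.616 rad / 3.1416 = -0.5144.

Emit:
carry_out([
  [[-0.2942,0.0033,-0.01,0,0,-0.5144,40],[-0.2942,0.0033,-0.01,0,0,-0.5144,40],[-0.2942,0.0033,-0.01,0,0,-0.5144,40],[-0.2942,0.0033,-0.01,0,0,-0.5144,40],[-0.2942,0.0033,-0.01,0,0,-0.5144,40],[-0.2942,0.0033,-0.01,0,0,-0.5144,40],[-0.2942,0.0033,-0.01,0,0,-0.5144,40],[-0.2942,0.0033,-0.01,0,0,-0.5144,40],[-0.2942,0.0033,-0.01,0,0,-0.5144,40],[-0.2942,0.0033,-0.01,0,0,-0.5144,40],[-0.2942,0.0033,-0.01,0,0,-0.5144,40],[-0.2942,0.0033,-0.01,0,0,-0.5144,40]],
])

```text
time: 11.25
ee_pos: [0.6137, -0.0924, 0.1397]
tcp_rot: [0.078, -3.139, -0.0]
wrist_force: [-0.1, -0.1, 0.3]
finger_gap: 0.0399
gripper_force: 0.0
```

Scaled: 80 mm / 600 = 0.1333, 40 mm / 600 = 0.0667.

Emit:
carry_out([
  [[0,0,0,0,0,0,40],[0,0,0,0,0,0,40],[0,0,0.0667,0,0,0,40],[0,0,0.1333,0,0,0,40],[0,0,0.1333,0,0,0,40],[0,0,0.1333,0,0,0,40]],
])

```text
time: 11.85
ee_pos: [0.614, -0.0925, 0.0614]
tcp_rot: [0.072, -3.14, -0.0]
wrist_force: [1.2, -0.3, 1.1]
finger_gap: 0.0399
gripper_force: 0.0
```

```bash
python3 -c "
from h import *
snap('w7');print(shift((.6133,-.0926,.002),np.deg2rad(92.7)))
im,cm=load('w7');c=(.615,-.09)
o=ortho('w7',c,.012,.05,400);cv2.imwrite('pics/m4.png',np.hstack([o,cv2.resize(im,(533,400))[:,60:460]]))"
```

```text
11.85 [ 0.614  -0.0925  0.0614] [ 7.2100e-02 -3.1399e+00 -3.0000e-04] [-0.149  0.539  0.003  1.036  0.    -0.195] 0.042
(array([ 1.8,  0.1, 60.6]), array([[-3.0000e-04,  1.4000e-03, -9.0000e-04],
       [ 2.3000e-03,  4.0000e-04,  3.1407e+00]]))
```

View pics/m4.png

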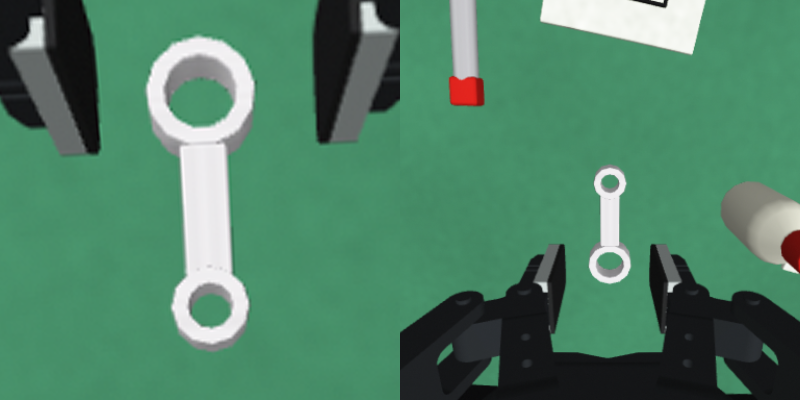

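The conrod's ends in the crop are at (201,91) and (211,306), which matches the first measurement within 1 mm. Now I grip it.

Scaled: 58.5 mm / 600 = 0.0975, -50 mm / 600 = -0.0833.

Emit:
carry_out([
  [[0.0012,0.0005,0.0667,0,0,0,40],[0.0012,0.0005,0.0975,0,0,0,40],[0.0012,0.0005,0.0975,0,0,0,40],[0.0012,0.0005,0.0975,0,0,0,5],[0.0012,0.0005,0.0975,0,0,0,5],[0.0012,0.0005,0.0975,0,0,0,5],[0.0012,0.0005,0.0975,0,0,0,5],[0.0012,0.0005,0.0975,0,0,0,5],[0.0012,0.0005,0.0975,0,0,0,5],[0.0012,0.0005,0.0833,0,0,0,5],[0.0012,0.0005,0,0,0,0,5],[0.0012,0.0005,-0.0833,0,0,0,5]],
])

```text
time: 13.1
ee_pos: [0.6128, -0.0921, 0.1129]
tcp_rot: [0.074, -3.14, -0.0]
wrist_force: [2.1, -0.0, 0.4]
finger_gap: 0.0095
gripper_force: 58.9
```

```bash
python3 -c "
from h import *
s=arm.read_state();print(s['ee_pos'],s['finger_gap'],s['gripper_force'],s['wrist_force'],s['tcp_rot']); print(shift((.461-.004,.2766,.14),np.deg2rad(90.3)))"
```

```text
[ 0.61281102 -0.09211734  0.11287687] 0.009453677129842951 58.94103705883026 [ 2.10088846 -0.01097776  0.4469846 ] [ 7.39539475e-02 -3.13962765e+00 -2.81870030e-04]
(array([138.3, 375.7, -26.9]), array([[ 2.0000e-04, -1.1000e-03,  4.1900e-02],
       [ 1.7000e-03,  3.0000e-04, -3.0997e+00]]))
```

Scaled: 375.7 mm / 600 = 0.6262, 138.9 mm / 600 = 0.2315, 0.042 rad / 3.1416 = 0.0134.

Emit:
carry_out([
  [[0,0,-0.0583,0,0,0.0134,5],[0.0333,0.0833,-0.0583,0,0,0.0134,5],[0.2315,0.6262,-0.0583,0,0,0.0134,5],[0.2315,0.6262,-0.0583,0,0,0.0134,5],[0.2315,0.6262,-0.0583,0,0,0.0134,5],[0.2315,0.6262,-0.0583,0,0,0.0134,5],[0.2315,0.6262,-0.0583,0,0,0.0134,5],[0.2315,0.6262,-0.0583,0,0,0.0134,5],[0.2315,0.6262,-0.0583,0,0,0.0134,5],[0.2315,0.6262,-0.0583,0,0,0.0134,5],[0.2315,0.6262,-0.0583,0,0,0.0134,5],[0.2315,0.6262,-0.0583,0,0,0.0134,5]],
])

```text
time: 14.3
ee_pos: [0.4575, 0.276, 0.1466]
tcp_rot: [-0.008, 3.141, 0.0]
wrist_force: [0.1, -1.2, -0.7]
finger_gap: 0.0097
gripper_force: 59.0
```

```bash
python3 -c "
from h import *
s=arm.read_state();print(s['ee_pos'],s['finger_gap'],s['tcp_rot'],s['qpos']); print(shift((.4564,.2766,.008),np.deg2rad(90.3)))"
```

```text
[0.45752595 0.27604183 0.14662866] 0.009663093638120221 [-7.50985587e-03  3.14065722e+00  4.03659279e-04] [ 5.43020204e-01  3.11966957e-01 -1.19431696e-01  1.13847107e+00
 -2.56414162e-04  5.38237748e-01]
(array([  1.3,   0.5, 138.6]), array([[ 3.0000e-04,  9.0000e-04, -5.0000e-04],
       [ 1.5000e-03, -4.0000e-04,  3.1411e+00]]))
```

Scaled: 138.8 mm / 600 = 0.2313, 130 mm / 600 = 0.2167.

Emit:
carry_out([
  [[0.0017,0.0008,0.0833,0,0,0,5],[0.0017,0.0008,0.1667,0,0,0,5],[0.0017,0.0008,0.2167,0,0,0,5],[0.0017,0.0008,0.2313,0,0,0,5],[0.0017,0.0008,0.2313,0,0,0,5],[0.0017,0.0008,0.2313,0,0,0,5],[0.0017,0.0008,0.2313,0,0,0,40],[0.0017,0.0008,0.2313,0,0,0,40],[0.0017,0.0008,0.2313,0,0,0,40],[0.0017,0.0008,0.2,0,0,0,40],[0.0017,0.0008,0.1167,0,0,0,40],[0.0017,0.0008,0.0333,0,0,0,40]],
])

```text
time: 15.5
ee_pos: [0.4552, 0.2765, 0.1269]
tcp_rot: [0.008, -3.14, 0.002]
wrist_force: [1.2, 0.1, -0.5]
finger_gap: 0.0401
gripper_force: 0.0
```

```bash
python3 -c "
from h import *
snap('w8')
c=(.461,.277)
a=ortho('w8',c,.004,.05,400);b=ortho('w8',c,.016,.05,400)
cv2.imwrite('pics/m5.png',np.hstack([a,b]))
print(shift((.6043,-.2803,.15),np.deg2rad(90)))"
```

```text
15.5 [0.4552 0.2765 0.1269] [ 8.2000e-03 -3.1399e+00  1.6000e-03] [ 0.546  0.323 -0.156  1.094 -0.     0.541] 1.189
(array([-143.1, -559.4,  -16. ]), array([[ 0.0044,  0.0072,  0.0053],
       [-0.0112,  0.0069, -3.1363]]))
```

View pics/m5.png

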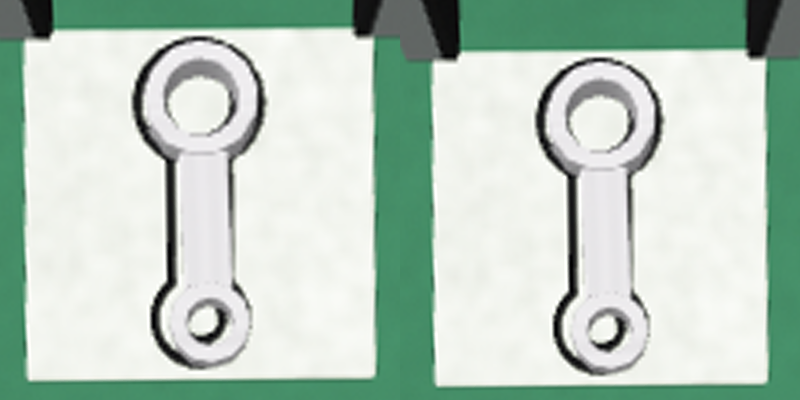

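The crops (4 px/mm) show the outline ends at (199,101) and (201,321). The rod sits about 0.8 mm toward -y at the big end, 1.9 mm at the small end, and about 1.2 mm low in x. A small regrasp corrects this.

Scaled: 118.6 mm / 600 = 0.1977, 1.4 mm / 600 = 0.0023, 0.02 rad / 3.1416 = 0.0064.

Emit:
carry_out([
  [[0,0,0.1,0,0,0,40],[0,0,0.1833,0,0,0,40],[0,0,0.1977,0,0,0,40],[0,0,0.1977,0,0,0,5],[0,0,0.1977,0,0,0,5],[0,0,0.1977,0,0,0,5],[0,0,0.1977,0,0,0,5],[0,0,0.1977,0,0,0,5],[0,0,0.1917,0,0,0,5],[-0.002,0.0023,0.1917,0,0,0.0064,5],[-0.002,0.0023,0.1917,0,0,0.0064,5],[-0.002,0.0023,0.1973,0,0,0.0064,5]],
])

```text
time: 16.75
ee_pos: [0.4576, 0.2787, 0.0076]
tcp_rot: [0.023, 3.141, 0.001]
wrist_force: [0.5, -0.2, -1.0]
finger_gap: 0.0102
gripper_force: 59.3
```

Emit:
carry_out([
  [[0,0,0,0,0,0,5],[0,0,0,0,0,0,40],[0,0,0,0,0,0,40],[0,0,0,0,0,0,40],[0,0,-0.0333,0,0,0,50],[0,0,-0.1167,0,0,0,60],[0,0,-0.1833,0,0,0,65],[0,0,-0.2333,0,0,0,65],[0,0,-0.2333,0,0,0,65],[0,0,-0.2333,0,0,0,65],[0,0,-0.2333,0,0,0,65]],
])

```text
time: 17.85
ee_pos: [0.4567, 0.2781, 0.1462]
tcp_rot: [-0.023, -3.14, 0.001]
wrist_force: [-0.5, -0.2, -0.4]
finger_gap: 0.0651
gripper_force: 0.0
```

```bash
python3 -c "
from h import *
snap('w9')
print(shift((.6043,-.2803,.15),np.deg2rad(90)),shift((.6043,-.2803,.15),0))"
```

```text
17.85 [0.4567 0.2781 0.1462] [-2.32e-02 -3.14e+00  1.50e-03] [ 0.547  0.315 -0.116  1.141 -0.     0.562] 0.006
(array([-155.9, -556.1,   -3.5]), array([[-1.1000e-03, -1.7000e-03, -1.4800e-02],
       [-2.7000e-03,  1.7000e-03,  3.1268e+00]])) (array([-155.9, -556.1,   -3.5]), array([[-2.2000e-03, -5.0000e-04,  1.5560e+00],
       [ 5.0000e-04, -2.2000e-03, -1.5856e+00]]))
```

Scaled: -556 mm / 600 = -0.9267, -156 mm / 600 = -0.26, -0.015 rad / 3.1416 = -0.0048.

Emit:
carry_out([
  [[-0.26,-0.9267,-0.0067,0,0,-0.0048,65],[-0.26,-0.9267,-0.0067,0,0,-0.0048,65],[-0.26,-0.9267,-0.0067,0,0,-0.0048,65],[-0.26,-0.9267,-0.0067,0,0,-0.0048,65],[-0.26,-0.9267,-0.0067,0,0,-0.0048,65],[-0.26,-0.9267,-0.0067,0,0,-0.0048,65],[-0.26,-0.9267,-0.0067,0,0,-0.0048,65],[-0.26,-0.9267,-0.0067,0,0,-0.0048,65],[-0.26,-0.9267,-0.0067,0,0,-0.0048,65],[-0.26,-0.9267,-0.0067,0,0,-0.0048,65],[-0.26,-0.9267,-0.0067,0,0,-0.0048,65],[-0.26,-0.9267,-0.0067,0,0,-0.0048,65]],
])

```text
time: 19.1
ee_pos: [0.6046, -0.2833, 0.1496]
tcp_rot: [-0.003, -3.14, -0.001]
wrist_force: [-0.0, 0.3, 0.3]
finger_gap: 0.0652
gripper_force: 0.0
```

Emit:
carry_out([
  [[0,0,0,0,0,0,65],[0,0,0,0,0,0,65],[0,0,0,0,0,0,65],[0,0,0,0,0,0,65]],
])

```text
time: 19.5
ee_pos: [0.6049, -0.2787, 0.1514]
tcp_rot: [0.002, -3.141, -0.0]
wrist_force: [-0.5, -0.2, 0.7]
finger_gap: 0.065
gripper_force: 0.0
```

```bash
python3 -c "
from h import *
snap('w10')
c=(.604,-.28)
a=ortho('w10',c,.042,.04,400)
b=ortho('w9',(.461,.277),.004,.05,400)
cv2.imwrite('pics/m6.png',np.hstack([a,b]))
print(shift((.6043,-.2803,.006),np.deg2rad(90)))"
```

```text
19.5 [ 0.6049 -0.2787  0.1514] [ 2.2000e-03 -3.1414e+00 -4.0000e-04] [-0.432  0.588  0.318  1.301  0.    -0.433] 0.007
(array([  0.7,  -1.5, 145.5]), array([[ 1.0000e-04, -1.0000e-04,  1.4000e-03],
       [ 2.0000e-04,  1.0000e-04, -3.1402e+00]]))
```

View pics/m6.png

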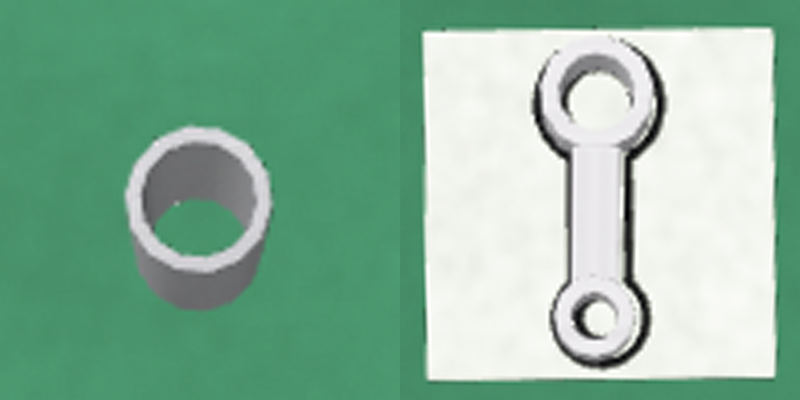

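In the crops the conrod now sits centred in its outline to about 0.5 mm. The liner's top is at (198,198), which gives (0.6042, -0.2798). I grip the liner now.

Scaled: 145 mm / 600 = 0.2417, 125 mm / 600 = 0.2083.

Emit:
carry_out([
  [[0.0012,-0.002,0.0833,0,0,0,65],[0.0012,-0.002,0.15,0,0,0,65],[0.0012,-0.002,0.2167,0,0,0,65],[0.0012,-0.002,0.2417,0,0,0,65],[0.0012,-0.002,0.2417,0,0,0,22],[0.0012,-0.002,0.2417,0,0,0,22],[0.0012,-0.002,0.2417,0,0,0,22],[0.0012,-0.002,0.2417,0,0,0,22],[0.0012,-0.002,0.2417,0,0,0,22],[0.0012,-0.002,0.2417,0,0,0,22],[0.0012,-0.002,0.2417,0,0,0,22],[0.0012,-0.002,0.2083,0,0,0,22]],
])

```text
time: 20.75
ee_pos: [0.6033, -0.2805, 0.0254]
tcp_rot: [0.0, -3.139, -0.002]
wrist_force: [-0.4, -0.1, -2.8]
finger_gap: 0.0291
gripper_force: 59.3
```

```bash
python3 -c "
from h import *
s=arm.read_state();print(s['ee_pos'],s['finger_gap'],s['gripper_force'],s['tcp_rot'])
print(shift((.4577,.0948,.15),np.deg2rad(90)))"
```

```text
[ 0.60334928 -0.28053137  0.02539832] 0.029059944558120877 59.32629508897662 [ 4.74210429e-04 -3.13939952e+00 -1.64523346e-03]
(array([ 145.8,  375.5, -123.9]), array([[ 1.0000e-03, -2.2000e-03,  3.0000e-04],
       [ 3.4000e-03,  1.6000e-03, -3.1413e+00]]))
```

Emit:
carry_out([
  [[0,0,-0.075,0,0,0,22],[0,0,-0.1583,0,0,0,22],[0.0167,0.05,-0.2067,0,0,0,22],[0.243,0.6258,-0.2067,0,0,0,22],[0.243,0.6258,-0.2067,0,0,0,22],[0.243,0.6258,-0.2067,0,0,0,22],[0.243,0.6258,-0.2067,0,0,0,22],[0.243,0.6258,-0.2067,0,0,0,22],[0.243,0.6258,-0.2067,0,0,0,22],[0.243,0.6258,-0.2067,0,0,0,22],[0.243,0.6258,-0.2067,0,0,0,22],[0.243,0.6258,-0.2067,0,0,0,22]],
])

```text
time: 21.95
ee_pos: [0.4577, 0.0969, 0.1514]
tcp_rot: [-0.006, 3.14, 0.001]
wrist_force: [0.7, -1.3, 0.7]
finger_gap: 0.0289
gripper_force: 59.5
```

Scaled: 110 mm / 600 = 0.1833, 80 mm / 600 = 0.1333.

Emit:
carry_out([
  [[0,0,0.0833,0,0,0,22],[0,0,0.1333,0,0,0,22],[0,0,0.1833,0,0,0,22],[0,0,0.1833,0,0,0,22],[0,0,0.1833,0,0,0,22]],
])

```text
time: 22.45
ee_pos: [0.4588, 0.0941, 0.0413]
tcp_rot: [0.001, 3.141, -0.0]
wrist_force: [0.2, 1.1, 0.2]
finger_gap: 0.0286
gripper_force: 59.5
```

```bash
python3 -c "
from h import *
s=arm.read_state();print(s['ee_pos'],s['finger_gap'],s['tcp_rot'])
print(shift((.4577,.0948,.0105),np.deg2rad(90)))"
```

```text
[0.45881164 0.09406248 0.04133242] 0.0285571443248419 [ 5.35435376e-04  3.14148882e+00 -1.16567945e-04]
(array([ 1.1,  0.7, 30.8]), array([[-1.0000e-04,  1.0000e-04, -3.0000e-04],
       [ 2.0000e-04,  1.0000e-04,  3.1413e+00]]))
```

Scaled: -110 mm / 600 = -0.1833, -60 mm / 600 = -0.1.

Emit:
carry_out([
  [[0.0008,0.0007,0.0333,0,0,0,22],[0.0008,0.0007,0.045,0,0,0,22],[0.0008,0.0007,0.0493,0,0,0,22],[0.0008,0.0007,0.0493,0,0,0,22],[0.0008,0.0007,0.0493,0,0,0,22],[0.0008,0.0007,0.0493,0,0,0,55],[0.0008,0.0007,0.0493,0,0,0,55],[0.0008,0.0007,0.0493,0,0,0,55],[0.0008,0.0007,-0.0167,0,0,0,55],[0.0008,0.0007,-0.1,0,0,0,65],[0.0008,0.0007,-0.1833,0,0,0,65],[0.0008,0.0007,-0.1833,0,0,0,65]],
])

```text
time: 23.65
ee_pos: [0.461, 0.0955, 0.1565]
tcp_rot: [-0.0, 3.133, 0.003]
wrist_force: [0.8, 1.0, -1.5]
finger_gap: 0.0648
gripper_force: 0.0
```

Emit:
carry_out([
  [[0,0,0,0,0,0,65],[0,0,0,0,0,0,65]],
])

```text
time: 23.85
ee_pos: [0.4573, 0.0947, 0.1495]
tcp_rot: [0.0, -3.14, 0.0]
wrist_force: [-0.2, -0.0, -0.6]
finger_gap: 0.0653
gripper_force: 0.0
```

```bash
python3 -c "
from h import *
snap('w11')
c=(.4577,.095)
a=ortho('w11',c,.004,.04,400);b=ortho('w11',c,.046,.04,400)
cv2.imwrite('pics/m7.png',np.hstack([a,b]))
print(shift((.4459,-.2828,.15),np.deg2rad(78)))"
```

```text
23.85 [0.4573 0.0947 0.1495] [ 3.0000e-04 -3.1402e+00  5.0000e-04] [ 0.204  0.179 -0.286  1.107 -0.     0.204] 0.011
(array([  11.3, -377.4,   -0.6]), array([[-6.000e-04, -2.100e-03,  2.096e-01],
       [ 3.000e-03, -9.000e-04, -2.932e+00]]))
```

View pics/m7.png

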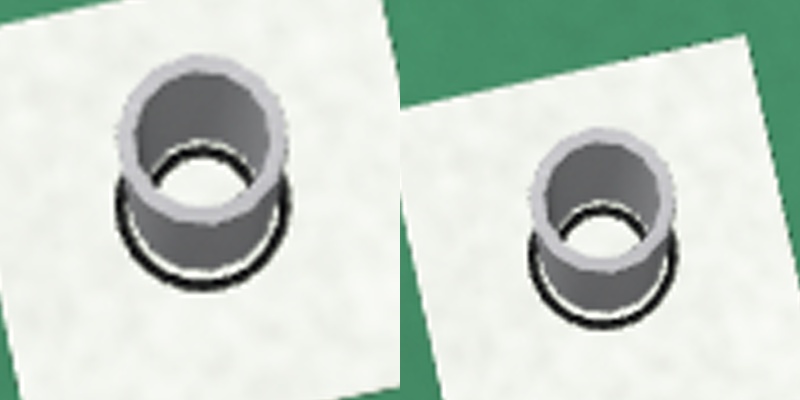

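The crops (5 px/mm) put the outline centre at (204,206) and the liner's base at about (205,198). The liner is standing, about 1.5 mm too far toward +x, so I nudge it.

Scaled: 139.4 mm / 600 = 0.2323, 1.5 mm / 600 = 0.0025.

Emit:
carry_out([
  [[0,0,0.0833,0,0,0,65],[0,0,0.1667,0,0,0,65],[0,0,0.2323,0,0,0,65],[0,0,0.2323,0,0,0,65],[0,0,0.2323,0,0,0,22],[0,0,0.2323,0,0,0,22],[0,0,0.2323,0,0,0,22],[0,0,0.2323,0,0,0,22],[0,0,0.2323,0,0,0,22],[0,0,0.2323,0,0,0,22],[0,0,0.2267,0,0,0,22],[0.0025,0,0.2267,0,0,0,22]],
])

```text
time: 25.1
ee_pos: [0.4576, 0.0951, 0.0159]
tcp_rot: [-0.0, 3.139, 0.001]
wrist_force: [0.1, -0.8, -1.2]
finger_gap: 0.0287
gripper_force: 59.1
```

Scaled: -136 mm / 600 = -0.2267, -90 mm / 600 = -0.15.

Emit:
carry_out([
  [[0,0,0,0,0,0,22],[0,0,0.0053,0,0,0,22],[0,0,0.0053,0,0,0,22],[0,0,0.0053,0,0,0,22],[0,0,0.0053,0,0,0,55],[0,0,0.0053,0,0,0,55],[0,0,0.0053,0,0,0,55],[0,0,-0.0667,0,0,0,65],[0,0,-0.15,0,0,0,75],[0,0,-0.2267,0,0,0,75],[0,0,-0.2267,0,0,0,75],[0,0,-0.2267,0,0,0,75]],
])

```text
time: 26.3
ee_pos: [0.4571, 0.0949, 0.151]
tcp_rot: [-0.0, 3.14, 0.001]
wrist_force: [-0.1, -0.2, -0.6]
finger_gap: 0.0751
gripper_force: 0.0
```

```bash
python3 -c "
from h import *
snap('w12')
print(shift((.4459,-.2828,.15),np.deg2rad(78)))"
```

```text
26.3 [0.4571 0.0949 0.151 ] [-4.0000e-04  3.1397e+00  6.0000e-04] [ 0.205  0.175 -0.287  1.107 -0.     0.205] 0.043
(array([  10.4, -377.6,   -0. ]), array([[-1.0000e-04, -3.0000e-04,  2.0960e-01],
       [ 5.0000e-04, -2.0000e-04, -2.9319e+00]]))
```

Scaled: -377.6 mm / 600 = -0.6293, 10.4 mm / 600 = 0.0173, 0.21 rad / 3.1416 = 0.0668.

Emit:
carry_out([
  [[0.0173,-0.6293,0,0,0,0.0668,75],[0.0173,-0.6293,0,0,0,0.0668,75],[0.0173,-0.6293,0,0,0,0.0668,75],[0.0173,-0.6293,0,0,0,0.0668,75],[0.0173,-0.6293,0,0,0,0.0668,75],[0.0173,-0.6293,0,0,0,0.0668,75],[0.0173,-0.6293,0,0,0,0.0668,75],[0.0173,-0.6293,0,0,0,0.0668,75],[0.0173,-0.6293,0,0,0,0.0668,75],[0.0173,-0.6293,0.0833,0,0,0.0668,75],[0.0173,-0.6293,0.1167,0,0,0.0668,75],[0.0173,-0.6293,0.1167,0,0,0.0668,75]],
])

```text
time: 27.55
ee_pos: [0.4436, -0.2807, 0.0766]
tcp_rot: [-0.328, -3.118, -0.005]
wrist_force: [-0.4, 0.5, 1.2]
finger_gap: 0.0748
gripper_force: 0.0
```

Emit:
carry_out([
  [[0,0,0,0,0,0,75],[0,0,0,0,0,0,75],[0,0,0,0,0,0,75]],
])

```text
time: 27.85
ee_pos: [0.4469, -0.283, 0.0816]
tcp_rot: [0.328, 3.123, -0.001]
wrist_force: [0.4, 0.1, -0.0]
finger_gap: 0.0752
gripper_force: 0.0
```

```bash
cat > head.py <<'E'
from h import *
import sys
tag,z0,cx,cy=sys.argv[1],*map(float,sys.argv[2:5]); c=(cx,cy)
# plug: brass pixels; bolt holes: dark grey blobs on the top plate
o=ortho(tag,c,z0+.0315,.04,400); hsv=cv2.cvtColor(o,cv2.COLOR_BGR2HSV)
m=((hsv[...,0]>14)&(hsv[...,0]<32)&(hsv[...,1]>110)&(hsv[...,2]>190)).astype(np.uint8)
n,_,st,ce=cv2.connectedComponentsWithStats(m); i=1+st[1:,4].argmax() if n>1 else 0
print('plug',px2w(ce[i],c,.04,400).round(4),st[i])
o=ortho(tag,c,z0+.0235,.04,400); g=cv2.cvtColor(o,cv2.COLOR_BGR2GRAY); s=cv2.cvtColor(o,cv2.COLOR_BGR2HSV)[...,1]
n,_,st,ce=cv2.connectedComponentsWithStats(((g<140)&(s<70)).astype(np.uint8))
for j in range(1,n):
    if 150<st[j,4]<900 and max(st[j,2:4])<35: print('hole',px2w(ce[j],c,.04,400)[0].round(4),st[j,2:])
E
python3 -c "
from h import *
snap('w13');print(shift((.4459,-.2828,.004),np.deg2rad(78)))"; python3 head.py w13 0 .445 -.282; python3 head.py w1 0 .445 -.282
```

```text
27.85 [ 0.4469 -0.283   0.0816] [ 3.2830e-01  3.1227e+00 -1.3000e-03] [-0.565  0.346 -0.245  0.978  0.    -0.355] 0.004
(array([ 1. ,  0.1, 77.5]), array([[-6.0000e-04,  1.6000e-03, -1.0000e-04],
       [ 2.6000e-03,  1.0000e-03,  3.1415e+00]]))
plug [[ 0.4457 -0.2817]] [ 174  172   49   49 1852]
hole [ 0.4639 -0.2703] [ 25  29 595]
hole [ 0.4575 -0.2996] [ 26  30 601]
hole [ 0.4346 -0.2639] [ 26  27 550]
hole [ 0.4284 -0.2933] [ 26  28 545]
plug [[ 0.4447 -0.281 ]] [ 168  179   50   45 1727]
hole [ 0.4622 -0.2699] [ 28  29 592]
hole [ 0.4558 -0.2993] [ 27  28 569]
hole [ 0.4329 -0.2636] [ 26  28 605]
hole [ 0.4266 -0.2928] [ 25  28 498]
```

Scaled: 77 mm / 600 = 0.1283, 70 mm / 600 = 0.1167.

Emit:
carry_out([
  [[0.0032,0.0017,0.0667,0,0,0,75],[0.0032,0.0017,0.1167,0,0,0,75],[0.0032,0.0017,0.1283,0,0,0,75],[0.0032,0.0017,0.1283,0,0,0,35],[0.0032,0.0017,0.1283,0,0,0,35],[0.0032,0.0017,0.1283,0,0,0,35],[0.0032,0.0017,0.1283,0,0,0,35],[0.0032,0.0017,0.1283,0,0,0,35],[0.0032,0.0017,0.1283,0,0,0,35],[0.0032,0.0017,0.1,0,0,0,35],[0.0032,0.0017,0.0167,0,0,0,35],[0.0032,0.0017,-0.05,0,0,0,35]],
])

```text
time: 29.1
ee_pos: [0.4448, -0.2816, 0.1138]
tcp_rot: [0.329, 3.123, -0.001]
wrist_force: [1.2, -0.9, 0.4]
finger_gap: 0.0406
gripper_force: 60.9
```

```bash
python3 -c "
from h import *
s=arm.read_state();print(s['ee_pos'],s['finger_gap'],s['gripper_force'],s['tcp_rot'])
print(shift((.4636,-.0870,.055),np.deg2rad(81.2)))"
```

```text
[ 0.4447863  -0.28161477  0.11381988] 0.04057264985963555 60.91571822762489 [ 3.28799930e-01  3.12258291e+00 -1.32111006e-03]
(array([ 22.2, 194.3,  58.7]), array([[-7.0000e-04,  1.8000e-03, -5.6200e-02],
       [ 2.8000e-03,  1.1000e-03,  3.0854e+00]]))
```

Scaled: 194.3 mm / 600 = 0.3238, 22.2 mm / 600 = 0.037, -0.056 rad / 3.1416 = -0.0178.

Emit:
carry_out([
  [[0.037,0.3238,0,0,0,-0.0178,35],[0.037,0.3238,0,0,0,-0.0178,35],[0.037,0.3238,0,0,0,-0.0178,35],[0.037,0.3238,0,0,0,-0.0178,35],[0.037,0.3238,0,0,0,-0.0178,35],[0.037,0.3238,0,0,0,-0.0178,35],[0.037,0.3238,0.0833,0,0,-0.0178,35],[0.037,0.3238,0.1167,0,0,-0.0178,35],[0.037,0.3238,0.1167,0,0,-0.0178,35],[0.037,0.3238,0.1167,0,0,-0.0178,35],[0.037,0.3238,0.1167,0,0,-0.0178,35]],
])

```text
time: 30.2
ee_pos: [0.4644, -0.0875, 0.042]
tcp_rot: [0.243, 3.13, -0.0]
wrist_force: [0.9, 0.2, -1.4]
finger_gap: 0.0404
gripper_force: 61.0
```

```bash
python3 -c "
from h import *
s=arm.read_state();print(s['ee_pos'],s['finger_gap'])
print(shift((.4636,-.0870,.0085),np.deg2rad(81.2)))"
```

```text
[ 0.46440409 -0.08753466  0.04203787] 0.040418374795699354
(array([ 1. ,  0.4, 33.5]), array([[-1.0000e-04,  2.5000e-03, -1.1000e-03],
       [ 3.9000e-03,  2.0000e-04,  3.1405e+00]]))
```

Scaled: -70 mm / 600 = -0.1167, -50 mm / 600 = -0.0833.

Emit:
carry_out([
  [[0.0008,0.0005,0.0333,0,0,0,35],[0.0008,0.0005,0.05,0,0,0,35],[0.0008,0.0005,0.0543,0,0,0,35],[0.0008,0.0005,0.0543,0,0,0,35],[0.0008,0.0005,0.0543,0,0,0,35],[0.0008,0.0005,0.0543,0,0,0,65],[0.0008,0.0005,0.0543,0,0,0,65],[0.0008,0.0005,0.0543,0,0,0,65],[0.0008,0.0005,0,0,0,0,65],[0.0008,0.0005,-0.0833,0,0,0,65],[0.0008,0.0005,-0.1167,0,0,0,65]],
])

```text
time: 31.3
ee_pos: [0.4641, -0.0866, 0.1142]
tcp_rot: [0.241, 3.129, -0.001]
wrist_force: [0.9, -0.1, -0.5]
finger_gap: 0.0655
gripper_force: 0.0
```

Emit:
carry_out([
  [[0,0,0,0,0,0,75],[0,0,0,0,0,0,75],[0,0,0,0,0,0,75]],
])

```text
time: 31.6
ee_pos: [0.4621, -0.0862, 0.1093]
tcp_rot: [-0.241, -3.131, -0.0]
wrist_force: [0.0, 0.0, -0.4]
finger_gap: 0.0749
gripper_force: 0.0
```

```bash
python3 -c "
from h import *
snap('w14')
a=ortho('w14',(.463,-.087),.004,.04,400);b=ortho('w12',(.4577,.095),.004,.04,400)
cv2.imwrite('pics/m8.png',np.hstack([a,b]))
c=(.463,-.087);o=ortho('w14',c,.004,.055,440)
w,_=cv2.findContours((cv2.cvtColor(o,cv2.COLOR_BGR2HSV)[...,1]<60).astype(np.uint8),cv2.RETR_EXTERNAL,cv2.CHAIN_APPROX_NONE)
r=cv2.minAreaRect(max(w,key=cv2.contourArea));print('pad',px2w(r[0],c,.055,440),np.array(r[1])/4,r[2])
"; python3 head.py w14 .004 .463 -.087
```

```text
31.6 [ 0.4621 -0.0862  0.1093] [-2.4120e-01 -3.1306e+00 -3.0000e-04] [-0.185  0.214 -0.349  1.009  0.    -0.031] 0.005
pad [[ 0.46240281 -0.08569127]] [87.85892487 87.71273041] 8.764100074768066
plug [[ 0.4634 -0.0868]] [ 175  173   48   49 1817]
hole [ 0.4808 -0.0744] [ 26  30 625]
hole [ 0.4762 -0.104 ] [ 27  30 630]
hole [ 0.4512 -0.0698] [ 26  29 588]
hole [ 0.4467 -0.0994] [ 26  28 575]
```

View pics/m8.png

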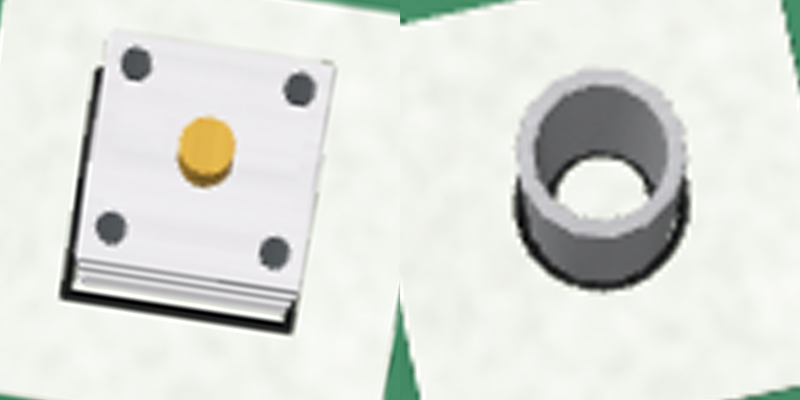

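The crops (5 px/mm) show the liner centred in its circle. The head is square with its outline but about 1.3 mm off, toward +x and -y. One small nudge fixes that.

Scaled: 102.2 mm / 600 = 0.1703, 1.1 mm / 600 = 0.0018.

Emit:
carry_out([
  [[0,0,0.0833,0,0,0,75],[0,0,0.1583,0,0,0,75],[0,0,0.1703,0,0,0,75],[0,0,0.1703,0,0,0,35],[0,0,0.1703,0,0,0,35],[0,0,0.1703,0,0,0,35],[0,0,0.1703,0,0,0,35],[0,0,0.1703,0,0,0,35],[0,0,0.1703,0,0,0,35],[0,0,0.165,0,0,0,35],[0.0018,0.0015,0.165,0,0,0,35],[0.0018,0.0015,0.165,0,0,0,35]],
])

```text
time: 32.85
ee_pos: [0.4622, -0.0853, 0.0121]
tcp_rot: [0.241, 3.131, -0.0]
wrist_force: [0.6, -0.3, -0.2]
finger_gap: 0.0406
gripper_force: 60.5
```

Scaled: -140 mm / 600 = -0.2333, -90 mm / 600 = -0.15.

Emit:
carry_out([
  [[0,0,0.005,0,0,0,35],[0,0,0.005,0,0,0,35],[0,0,0.005,0,0,0,35],[0,0,0.005,0,0,0,65],[0,0,0.005,0,0,0,65],[0,0,0.005,0,0,0,65],[0,0,-0.0667,0,0,0,65],[0,0,-0.15,0,0,0,75],[0,0,-0.2333,0,0,0,75],[0,0,-0.2333,0,0,0,75],[0,0,-0.2333,0,0,0,75],[0,0,-0.2333,0,0,0,75]],
])

```text
time: 34.05
ee_pos: [0.4612, -0.0852, 0.1503]
tcp_rot: [-0.241, -3.131, -0.0]
wrist_force: [-1.3, -0.5, -1.5]
finger_gap: 0.0749
gripper_force: 0.0
```

```bash
python3 -c "
from h import *
snap('w15')
c=(.463,-.087);o=ortho('w15',c,.004,.055,440)
w,_=cv2.findContours((cv2.cvtColor(o,cv2.COLOR_BGR2HSV)[...,1]<60).astype(np.uint8),cv2.RETR_EXTERNAL,cv2.CHAIN_APPROX_NONE)
r=cv2.minAreaRect(max(w,key=cv2.contourArea));print('pad',px2w(r[0],c,.055,440),r[2])
cv2.imwrite('pics/scene1.png',arm.read_camera('scene'))
a,b=cv2.imread('pics/scene0.png'),cv2.imread('pics/scene1.png')
s=(slice(165,212),slice(255,278));print('bottle diff',cv2.absdiff(a[s],b[s]).mean())
"; python3 head.py w15 .004 .463 -.087
```

```text
34.05 [ 0.4612 -0.0852  0.1503] [-2.4120e-01 -3.1306e+00 -3.0000e-04] [-0.183  0.183 -0.279  1.111  0.    -0.029] 0.011
pad [[ 0.4624977  -0.08566563]] 8.86186408996582
bottle diff 0.648781991982732
plug [[ 0.4617 -0.0854]] [ 167  182   49   48 1818]
hole [ 0.479  -0.0729] [ 26  29 595]
hole [ 0.4745 -0.1025] [ 26  29 592]
hole [ 0.4494 -0.0684] [ 26  29 583]
hole [ 0.4449 -0.098 ] [ 27  28 568]
```

The head now measures within 0.6 mm of its outline and square with it. The bottle hasn't moved, so I hand in.

```bash
python3 -c "
from h import *
print(arm.sign_off())"
```

```text
the job is handed in; nothing more can be done
None
```

All four parts are on their pads, each measured to within about 1 mm of its outline's centre; the head is square with its outline, the connecting rod's big end is on the big circle, the oil bottle is still standing, and I handed the job in at about 34 s.

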